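# Spin the lint-filter sleeves dry

### The arm

A 7-joint arm with a two-finger parallel gripper is mounted at the origin on the work surface. World frame = base frame: x ahead of the robot, y to its left, z up, the work surface at z = 0. Lengths are in m, angles in rad, forces in N, time in s.
With the tool pointing down it reaches from about 0.425 to 0.95 m from the base axis. Payload 4.7 kg.
Tool frame: the origin (TCP) lies midway between the tips of the shut fingers; the grasp point (between the pads) lies 19 mm behind it; z points along the fingers, y is the line along which they close (so a half turn about z gives the same grasp; the last joint's range is limited). The gripper opens to 87 mm and grips with 3 to 60 N. Pads are 19 mm wide; open, the fingers measure 117 mm over their backs; the gripper's body (75 mm by 190 mm) begins 51 mm behind the grasp point.
Start: joints at [-1.184, 0.469, -0.049, 1.532, 0.024, 1.141, -0.082], TCP at [0.273, 0.618, 0.223] pointing down, gripper open.
Joint ranges: [-2.59, 2.59], [-0.33, 1.99], [-1.39, 1.29], [0.1, 2.45], [-1.04, 4.18], [0.21, 1.99], [-2.66, 2.66]. Speed limits (rad/s): [2.57, 2.57, 3.14, 3.14, 3.14, 3.14, 3.14].

### API

Orientations are given as a rotation vector (axis times angle).
In Python, from workcell import state, camera, camera_model, hand_in gives the robot as it stands.
- The arm moves only by the tool move_arm, never from a script. Its argument "plan" is a list of rows, each a list of 7 numbers: the turn, a rotation vector about the world's x, y, z as a fraction of full scale, then the shift along the world's x, y, z as a fraction of full scale, then the opening, from -1 (shut) to 1 (fully open). In form: [[ax, ay, az, tx, ty, tz, grip], ...]. A call has 1 to 12 rows; each row is the pose to reach, as a shift and turn from the pose commanded when the call began; what a row does not reach only later rows make up. Full scale, the value 1, is 0.3 m for a shift and pi/4 rad for a turn. A row lasts 1/10 s, in which the tool goes at most 50 mm and 8.59 degrees, less where a joint would pass 70% of its speed; a pose out of reach is approached as far as the arm can. A call with a number of a shift or a turn outside -1 to 1 is refused whole. A call with a gripper value outside its range is refused whole. The fingers move at their own pace and stop on an object; "grip_force" is the grip in N (left out, the last holds). Time passes only in rows, so rows that repeat a pose let the fingers close. It gives the time, the measured TCP pose, the force, the opening and the grip force at its end, in the units of the state.
- state(): the state, without advancing time (a new reading comes with each control period).
- camera(name): name is "side" or "top"; returns the picture (400x640x3 uint8, red, green, blue); there is no depth.
- camera_model(name): a dict with "fx", "fy", "cx", "cy" (pixels), "R" (3x3) and "t" (3): a world point X has camera coordinates R X + t. Camera axes: x right, y down, z forward; pixel columns grow to the right and rows downward; lengths in m; the calibration is good to about 2 mm. A picture is of the moment at which its call begins. camera_model takes no time and is no camera call.
- hand_in(): hands the job in; it is judged then, once.
The state is a dict: "clock": time; "joint_pos": joint angles; "qvel": joint speeds; "joint_efforts": joint torques, N m; "tcp_pos": TCP position; "ee_rot": TCP orientation; "wrist_force": force on the tool from outside, world axes, zero at the start; "torque": the same for the moment, N m; "width": finger opening in m; "grasp_force": force on a finger pad.
Only numpy, scipy, OpenCV 4.12 (cv2) and the standard library are available. Lean on these libraries where they do the work, as an engineer would, in place of code of your own. Each camera call takes 0.05 s, during which the arm holds its last target. There are 200 camera calls.

### The job

Slide every ribbed lint-filter sleeve from the counter fully down onto its own spindle of the hand spinner, release the brake (turn the selector to the two-dot mark), and crank the rotor one full turn clockwise, seen from above, so that the crank stops at the black index tab again with all sleeves still seated. Then turn the selector back to the one-dot mark (brake on), and only after that take the sleeves off and stand them upright on the floor of the draining tray. Never crank with the brake on, and leave the other things on the counter where they are.

Things in the scene. Friction and masses are not known exactly. Their poses are not given: they have to be found in the camera images.
- sleeve1: lint-filter sleeve: grey ribbed plastic tube open at both ends, outside 44 mm, bore 25 mm, 40 mm tall, about 60 g; starts standing on the counter left of the spinner. Origin at the centre of its lower end, z along the tube. Two or all three are present; an absent one reads None
- sleeve2: lint-filter sleeve: grey ribbed plastic tube open at both ends, outside 44 mm, bore 25 mm, 40 mm tall, about 60 g; starts standing on the counter left of the spinner. Origin at the centre of its lower end, z along the tube. Two or all three are present; an absent one reads None
- sleeve3: lint-filter sleeve: grey ribbed plastic tube open at both ends, outside 44 mm, bore 25 mm, 40 mm tall, about 60 g; starts standing on the counter left of the spinner. Origin at the centre of its lower end, z along the tube. Two or all three are present; an absent one reads None
- spindle1 (a point): steel spindle of the spinner's rotor, 65 mm from the rotor axis, 90 deg counterclockwise (from above) from the crank: the point on its axis at the seat, where the lower end of a seated sleeve lies. Upright round pin 20 mm in diameter with a tapered top, standing 46 mm above this point. It turns with the rotor
- spindle2 (a point): steel spindle of the spinner's rotor, 65 mm from the rotor axis, straight across from the crank: the point on its axis at the seat, where the lower end of a seated sleeve lies. Upright round pin 20 mm in diameter with a tapered top, standing 46 mm above this point. It turns with the rotor
- spindle3 (a point): steel spindle of the spinner's rotor, 65 mm from the rotor axis, 90 deg clockwise from the crank: the point on its axis at the seat, where the lower end of a seated sleeve lies. Upright round pin 20 mm in diameter with a tapered top, standing 46 mm above this point. It turns with the rotor
- axis (a point): axis of the spinner's rotor (vertical), at the height of the rotor's plate top, 50 mm above the counter. Round white dish 230 mm wide and 18 mm high fixed on the counter, above it an aluminium rotor plate 210 mm wide. A black tab on the dish's edge is the index
- rotor (a joint): turn of the rotor, rad, growing CLOCKWISE seen from above; 0 = crank at the black index tab; it starts within 0.12 of that. One full turn ends at 6.28. Held by friction of about 0.15 N m wherever it is left; stops at -0.4 and 7.4
- crank_grip (a point): crank: upright black cylinder 22 mm in diameter and 44 mm tall, on a thin post 85 mm from the rotor axis; it spins freely on its own axis, so it can be held tight with the gripper's yaw fixed. The point is on its axis, 18 mm below its top, 128 mm above the counter; its lower end is 102 mm above the counter, higher than seated sleeves (90 mm) and the spindles (96 mm)
- selector (a joint): brake selector, rad, growing CLOCKWISE seen from above: 0 = pointer at the one-dot mark (brake on), 1.2 = two-dot mark (brake released), 2.2 = three-dot mark (not used). Friction about 0.04 N m, stays where it is left, no spring; stops at -0.08 and 2.4. It starts at the one-dot mark
- selector_grip (a point): grip of the brake selector: steel bar 38 mm long, 13 mm thick, 26 mm tall on a round skirt 40 mm wide. The point is on the knob's axis, 8 mm below the bar's top, 81 mm above the counter. Its x axis lies along the bar; the end with the black line (the pointer) is the -x end. It turns with the knob
- selector_box: white box 70 mm square and 50 mm high, fixed between robot and spinner, with the selector in the middle of its top and the one-, two- and three-dot marks round the knob; the one-dot mark is on the -x side (towards the robot). Origin under its centre
- tray_in (a point): draining tray: flat aluminium tray 240 mm (x) by 160 mm (y), fixed, right of the spinner, rim 12 mm high, walls 5 mm. The point is the centre of its inner floor, axes along the tray
- cup: open dosing cup, grey plastic, 52 mm wide at the rim, 45 mm tall, closed bottom; it stands among the sleeves, leave alone. Origin under its centre
- jar: jar with steel lid, 80 mm wide, 85 mm tall, bystander at the far edge. Origin under its centre
- can: grey can, 60 mm wide, 100 mm tall, bystander at the far edge. Origin under its centre
- peg: wooden clothes peg 75 x 18 x 12 mm, bystander beyond the sleeves. Origin under its centre
Things that resemble listed ones, but are neither listed nor needed, are in the scene too. What is shaped like the sleeve1 but green is not meant. What is shaped like the sleeve3 but purple is not meant.

How it is judged:
On the way, in this order (a step that is already met when the one before it is completed fails the run):
1. every sleeve is seated on a spindle, with the brake selector still on and the rotor unturned (angle between each of sleeve1, sleeve2, sleeve3's own z axis and vertical below 0.12 rad and ((horizontal distance between sleeve1 and spindle1 below 0.007 m and z of sleeve1 in the frame of spindle1 below 0.006 m) or (horizontal distance between sleeve1 and spindle2 below 0.007 m and z of sleeve1 in the frame of spindle2 below 0.006 m) or (horizontal distance between sleeve1 and spindle3 below 0.007 m and z of sleeve1 in the frame of spindle3 below 0.006 m)) and ((horizontal distance between sleeve2 and spindle1 below 0.007 m and z of sleeve2 in the frame of spindle1 below 0.006 m) or (horizontal distance between sleeve2 and spindle2 below 0.007 m and z of sleeve2 in the frame of spindle2 below 0.006 m) or (horizontal distance between sleeve2 and spindle3 below 0.007 m and z of sleeve2 in the frame of spindle3 below 0.006 m)) and ((horizontal distance between sleeve3 and spindle1 below 0.007 m and z of sleeve3 in the frame of spindle1 below 0.006 m) or (horizontal distance between sleeve3 and spindle2 below 0.007 m and z of sleeve3 in the frame of spindle2 below 0.006 m) or (horizontal distance between sleeve3 and spindle3 below 0.007 m and z of sleeve3 in the frame of spindle3 below 0.006 m)) and value of joint selector below 0.2 rad and value of joint rotor below 0.6 rad), for 0.2 s.
2. selector at the two-dot mark (brake released) (value of joint selector between 1 and 1.4 rad), for 0.2 s.
3. rotor turned one full turn, crank at the index again and still, brake released, all sleeves seated (all of step 2 and value of joint rotor between 6.03 and 6.53 rad and velocity of joint rotor between -0.2 and 0.2 rad/s and angle between each of sleeve1, sleeve2, sleeve3's own z axis and vertical below 0.12 rad and ((horizontal distance between sleeve1 and spindle1 below 0.007 m and z of sleeve1 in the frame of spindle1 below 0.006 m) or (horizontal distance between sleeve1 and spindle2 below 0.007 m and z of sleeve1 in the frame of spindle2 below 0.006 m) or (horizontal distance between sleeve1 and spindle3 below 0.007 m and z of sleeve1 in the frame of spindle3 below 0.006 m)) and ((horizontal distance between sleeve2 and spindle1 below 0.007 m and z of sleeve2 in the frame of spindle1 below 0.006 m) or (horizontal distance between sleeve2 and spindle2 below 0.007 m and z of sleeve2 in the frame of spindle2 below 0.006 m) or (horizontal distance between sleeve2 and spindle3 below 0.007 m and z of sleeve2 in the frame of spindle3 below 0.006 m)) and ((horizontal distance between sleeve3 and spindle1 below 0.007 m and z of sleeve3 in the frame of spindle1 below 0.006 m) or (horizontal distance between sleeve3 and spindle2 below 0.007 m and z of sleeve3 in the frame of spindle2 below 0.006 m) or (horizontal distance between sleeve3 and spindle3 below 0.007 m and z of sleeve3 in the frame of spindle3 below 0.006 m))), for 0.3 s.
4. selector back at the one-dot mark (brake on), sleeves still seated (value of joint selector below 0.2 rad and angle between each of sleeve1, sleeve2, sleeve3's own z axis and vertical below 0.12 rad and ((horizontal distance between sleeve1 and spindle1 below 0.007 m and z of sleeve1 in the frame of spindle1 below 0.006 m) or (horizontal distance between sleeve1 and spindle2 below 0.007 m and z of sleeve1 in the frame of spindle2 below 0.006 m) or (horizontal distance between sleeve1 and spindle3 below 0.007 m and z of sleeve1 in the frame of spindle3 below 0.006 m)) and ((horizontal distance between sleeve2 and spindle1 below 0.007 m and z of sleeve2 in the frame of spindle1 below 0.006 m) or (horizontal distance between sleeve2 and spindle2 below 0.007 m and z of sleeve2 in the frame of spindle2 below 0.006 m) or (horizontal distance between sleeve2 and spindle3 below 0.007 m and z of sleeve2 in the frame of spindle3 below 0.006 m)) and ((horizontal distance between sleeve3 and spindle1 below 0.007 m and z of sleeve3 in the frame of spindle1 below 0.006 m) or (horizontal distance between sleeve3 and spindle2 below 0.007 m and z of sleeve3 in the frame of spindle2 below 0.006 m) or (horizontal distance between sleeve3 and spindle3 below 0.007 m and z of sleeve3 in the frame of spindle3 below 0.006 m)) and value of joint rotor between 6.03 and 6.53 rad and velocity of joint rotor between -0.2 and 0.2 rad/s), for 0.2 s.
At the end, for the whole second after the job is handed in: every sleeve stands upright (within 0.12 rad), released and at rest on the tray's floor; selector at the one-dot mark (below 0.2 rad); rotor one full turn on, crank at the index (6.03 to 6.53 rad), still (angle between each of sleeve1, sleeve2, sleeve3's own z axis and vertical below 0.12 rad and x of sleeve1 in the frame of tray_in between -0.105 and 0.105 m and y of sleeve1 in the frame of tray_in between -0.065 and 0.065 m and z of each of sleeve1, sleeve2, sleeve3 in the frame of tray_in below 0.007 m and linear speed of each of sleeve1, sleeve2, sleeve3 below 0.03 m/s and x of sleeve2 in the frame of tray_in between -0.105 and 0.105 m and y of sleeve2 in the frame of tray_in between -0.065 and 0.065 m and x of sleeve3 in the frame of tray_in between -0.105 and 0.105 m and y of sleeve3 in the frame of tray_in between -0.065 and 0.065 m and value of joint selector below 0.2 rad and value of joint rotor between 6.03 and 6.53 rad and velocity of joint rotor between -0.2 and 0.2 rad/s); the robot touches nothing.
It fails at once if the rotor is cranked while the brake selector is not near the released mark (value of joint rotor between 0.7 and 5.6 rad and value of joint selector below 0.9 rad).
It fails at once if another thing on the counter is pushed more than 50 mm away or knocked over (distance of any of cup, jar, can, peg from where it was at the start of the episode above 0.05 m or angle between any of cup, jar, can, peg's own z axis and vertical above 0.5 rad).
Of sleeve1, sleeve2, sleeve3 only 2 to 3 are there at a start; the rules pass over those that are not, and their reading is None.
At some moment in a run one of sleeve1, sleeve2, sleeve3 may be knocked a few centimetres aside while the robot is not near it.
It also fails if it takes over 210 s, if anything falls off the work surface, if the arm or the gripper's body presses on something with over 40 N, if the wrist force passes 120 N, or if a joint passes its speed limit or range.

## Working session

There is one attempt and no reset: what is moved stays moved. The work goes in short steps, Python scripts to look and compute and a tool call to move; the robot and the scene stay as the last step left them, time stands still between calls to the robot, and variables do not carry over. Pictures are saved under pics/ and viewed, at most 14 in all, crops included, and the job is handed in when it is done.

Besides the shell and the picture viewer there is one more tool, called after "Call:" as name(argument=value, ...), one argument or row to a line, values as JSON. move_arm: Moves the arm, as the interface text tells. Shift numbers are shares of 0.3 m and turn numbers shares of pi/4 rad, none past 1 either way. Its arguments: {"type":"object","properties":{"plan":{"type":"array","items":{"type":"array","items":{"type":"number"}}},"grip_force":{"type":"number"}},"required":["plan"]}

```bash
mkdir -p pics
cat > h.py <<'E'
import numpy as np, cv2
from workcell import state, camera, camera_model, hand_in
def save(img,name,box=None,s=1):
    if box: x0,y0,x1,y1=box; img=img[y0:y1,x0:x1]
    cv2.imwrite('pics/'+name,cv2.resize(img[:,:,::-1],None,fx=s,fy=s,interpolation=cv2.INTER_CUBIC))
def ray(cam,u,v,z):
    m=camera_model(cam);R=np.array(m['R']);t=np.array(m['t'])
    c=-R.T@t; d=R.T@np.array([(u-m['cx'])/m['fx'],(v-m['cy'])/m['fy'],1]); return c+d*(z-c[2])/d[2]
def proj(cam,X):
    m=camera_model(cam);p=np.array(m['R'])@np.array(X)+np.array(m['t']); return np.array([m['fx']*p[0]/p[2]+m['cx'],m['fy']*p[1]/p[2]+m['cy']])
E
python3 - <<'E'
from h import *
a=camera('top');b=camera('side');np.save('top0.npy',a);np.save('side0.npy',b)
save(np.vstack([a]),'t0.png',s=1.25);save(b,'s0.png',s=1.25)
s=state();print(s)
for c in('top','side'):
    m=camera_model(c);print(c,m,-np.array(m['R']).T@m['t'])
E
```

```text
{'clock': 0.1, 'joint_pos': array([-1.18392875,  0.46939287, -0.04856635,  1.53357544,  0.02409117,
        1.14099268, -0.08229894]), 'qvel': array([ 0.00091487, -0.00308689, -0.00025525, -0.00337034, -0.00048981,
        0.00064225,  0.00018463]), 'joint_efforts': array([ 3.52399165e-04, -5.09168458e+01, -8.14412953e-02, -2.36830348e+01,
       -6.15759124e-02,  3.44075589e-02,  7.19697641e-05]), 'tcp_pos': array([0.27241097, 0.61700092, 0.22158224]), 'ee_rot': array([-6.48328332e-01, -3.07365672e+00,  2.76023165e-03]), 'wrist_force': array([ 0.01668871,  0.69275423, -0.1584989 ]), 'torque': array([-0.07583143, -0.00558989, -0.00983367]), 'grasp_force': 0.0, 'width': 0.08689210377389552}
top {'fx': 485.84721797426965, 'fy': 485.84721797426965, 'cx': 316.4585137299608, 'cy': 199.93927824174278, 'R': array([[ 0.01045637, -0.99964247, -0.02460886],
       [-0.99271759, -0.00742401, -0.12023592],
       [ 0.12001024,  0.02568688, -0.99244029]]), 't': array([0.03912253, 0.54107682, 1.09772389])} [0.40498929 0.0149284  1.15544505]
side {'fx': 441.3202517015233, 'fy': 441.3202517015233, 'cx': 318.93249107475526, 'cy': 204.25789516067854, 'R': array([[ 0.84132259, -0.54034497,  0.01426926],
       [-0.37093984, -0.59635601, -0.71187298],
       [ 0.39316654,  0.59362178, -0.70216326]]), 't': array([-0.45566669,  0.29662777,  0.92938725])} [ 0.12798977 -0.62102597  0.87024491]
```

View pics/t0.png

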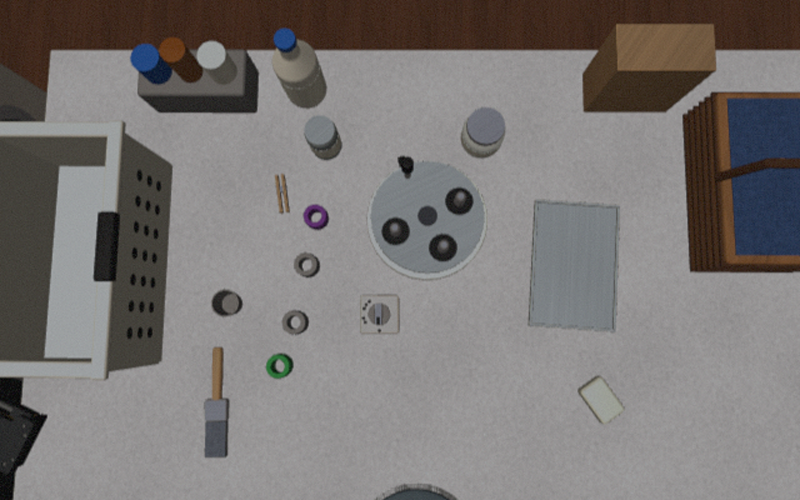

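View pics/s0.png

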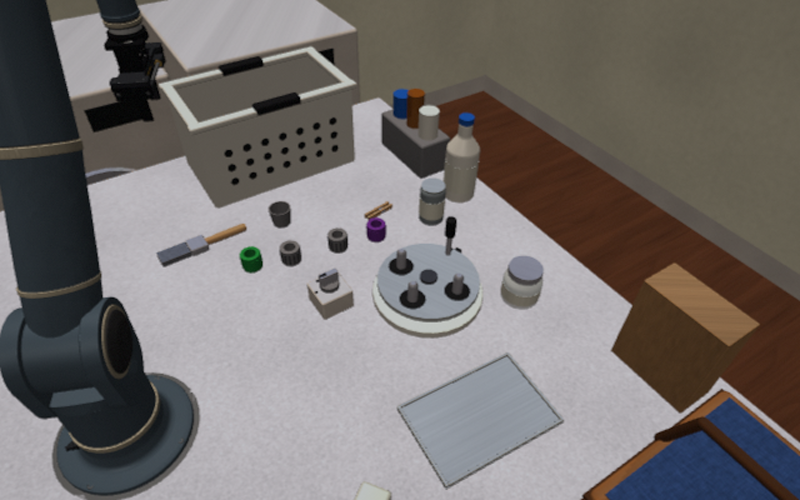

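Run:
```python
from h import *
a=np.load('top0.npy');save(a,'t0c.png',(160,115,400,305),3.1)
```

```text
(no output)
```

View pics/t0c.png

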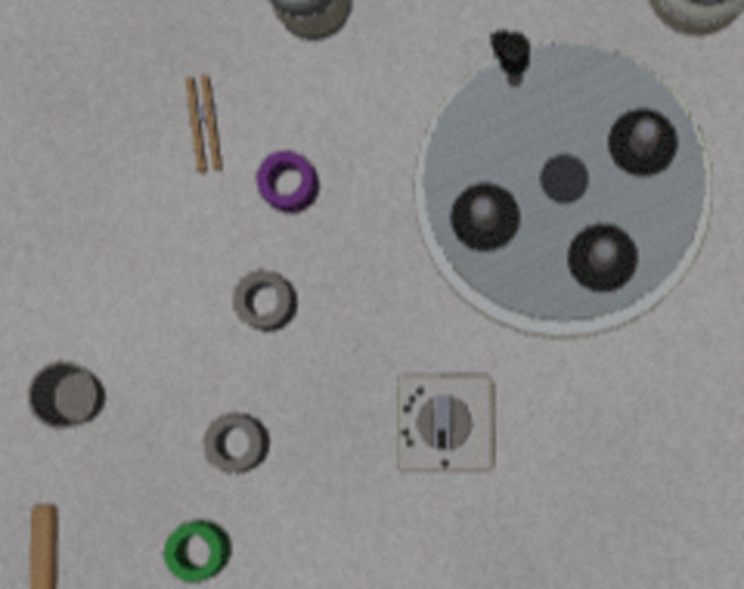

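```bash
cat > fit.py <<'E'
from h import *
from scipy.optimize import minimize
def circ(cam,x,y,z,r,n=40):
    th=np.linspace(0,2*np.pi,n,endpoint=False)
    return np.array([proj(cam,[x+r*np.cos(t),y+r*np.sin(t),z]) for t in th],np.float32)
def sil(cam,x,y,z0,z1,r,box,s=6):
    h=cv2.convexHull(np.vstack([circ(cam,x,y,z0,r),circ(cam,x,y,z1,r)]))[:,0]
    m=np.zeros(((box[3]-box[1])*s,(box[2]-box[0])*s),np.uint8)
    cv2.fillPoly(m,[np.round(((h+.5-np.array(box[:2]))*s-.5)*16).astype(np.int32)],1,shift=4)
    return m
def fit(img,cam,x,y,z0,z1,r,thr=None,dark=True,pad=12,s=6):
    c=proj(cam,[x,y,(z0+z1)/2]);q=int(r*480*1.3)+pad
    u,v=np.round(c).astype(int);box=(u-q,v-q,u+q,v+q)
    g=cv2.cvtColor(img,cv2.COLOR_RGB2GRAY)[box[1]:box[3],box[0]:box[2]].astype(np.float32)
    g=cv2.resize(g,None,fx=s,fy=s,interpolation=cv2.INTER_LINEAR)
    bg=np.median(g) if thr is None else thr
    k=np.ones((2*s+1,2*s+1),np.uint8)
    # maximise inner-vs-outer edge contrast along a 1px band
    def f(p):
        m=sil(cam,p[0],p[1],z0,z1,r,box,s)
        o=cv2.dilate(m,k)-m; i=m-cv2.erode(m,k)
        d=g[o>0].mean()-g[i>0].mean()
        return -d if dark else d
    best=min(((f((x+a,y+b)),x+a,y+b) for a in np.arange(-.012,.0121,.003) for b in np.arange(-.012,.0121,.003)))
    R=minimize(f,best[1:],method='Nelder-Mead',options=dict(initial_simplex=np.array(best[1:])+np.array([[0,0],[.002,0],[0,.002]]),xatol=1e-4,fatol=1e-3))
    return R.x,R.fun
E
python3 - <<'E'
from fit import *
a=np.load('top0.npy');b=np.load('side0.npy')
P=lambda cx,cy,z:ray('top',160+cx/3.1-.34,115+cy/3.1-.34,z)
print('plate',fit(a,'top',*P(565,178,.05)[:2],.049,.05,.105,dark=True))
for n,c in dict(A=(265,300),B=(236,443),cup=(67,395),grn=(198,551),pur=(288,182)).items():
    p=P(*c,.04);r,h=(.022,.04) if n!='cup' else (.026,.045)
    print(n,p[:2].round(4),fit(a,'top',*p[:2],0,h,r)[0].round(4),fit(b,'side',*p[:2],0,h,r)[0].round(4))
for n,c in dict(s1=(485,217),s2=(603,258),s3=(643,142)).items():
    p=P(*c,.05);print(n,p[:2].round(4),[ (fit(a,'top',*p[:2],.05,.0505,r)[0].round(4),fit(a,'top',*p[:2],.05,.0505,r)[1]) for r in (.022,.024)])
for n,c in dict(t1=(483,207),t2=(603,247),t3=(646,132)).items(): print(n,P(*c,.096).round(4))
print('crank top',P(508,42,.146),'bottom',P(513,60,.102),'hub',P(564,178,.05),'sel',P(445,421,.089),'box',P(447,422,.05))
print('tray corners',[ray('top',u/1.25,v/1.25,.012).round(3) for u,v in((534,201),(619,206),(614,331),(529,325))])
print('tab?',P(497,62,.02))
E
```

```text
Traceback (most recent call last):
  File "fit.py", line 24, in fit
    best=min(((f((x+a,y+b)),x+a,y+b) for a in np.arange(-.012,.0121,.003) for b in np.arange(-.012,.0121,.003)))
  File "fit.py", line 24, in <genexpr>
    best=min(((f((x+a,y+b)),x+a,y+b) for a in np.arange(-.012,.0121,.003) for b in np.arange(-.012,.0121,.003)))
               ~^^^^^^^^^^^
  File "fit.py", line 20, in f
    m=sil(cam,p[0],p[1],z0,z1,r,box,s)
  File "fit.py", line 7, in sil
    h=cv2.convexHull(np.vstack([circ(cam,x,y,z0,r),circ(cam,x,y,z1,r)]))[:,0]
                                ~~~~^^^^^^^^^^^^^^
  File "fit.py", line 5, in circ
    return np.array([proj(cam,[x+r*np.cos(t),y+r*np.sin(t),z]) for t in th],np.float32)
                     ~~~~^^^^^^^^^^^^^^^^^^^^^^^^^^^^^^^^^^^^^
  File "h.py", line 10, in proj
    m=camera_model(cam);p=np.array(m['R'])@np.array(X)+np.array(m['t']); return np.array([m['fx']*p[0]/p[2]+m['cx'],m['fy']*p[1]/p[2]+m['cy']])
ValueError: time passes only in moves, steps and waits
```

```bash
sed -i 's/^def save/from functools import lru_cache\ncamera_model=lru_cache(None)(camera_model)\ndef save/' h.py
cat > m1.py <<'E'
from fit import *
a=np.load('top0.npy');b=np.load('side0.npy')
P=lambda cx,cy,z:ray('top',160+cx/3.1-.34,115+cy/3.1-.34,z)
print('plate',fit(a,'top',*P(565,178,.05)[:2],.049,.05,.105,dark=True))
for n,c in dict(A=(265,300),B=(236,443),cup=(67,395),grn=(198,551),pur=(288,182)).items():
    p=P(*c,.04);r,h=(.022,.04) if n!='cup' else (.026,.045)
    print(n,p[:2].round(4),fit(a,'top',*p[:2],0,h,r)[0].round(4),fit(b,'side',*p[:2],0,h,r)[0].round(4))
for n,c in dict(s1=(485,217),s2=(603,258),s3=(643,142)).items():
    p=P(*c,.05);print(n,p[:2].round(4),[ (fit(a,'top',*p[:2],.05,.0505,r)[0].round(4),fit(a,'top',*p[:2],.05,.0505,r)[1]) for r in (.022,.024)])
for n,c in dict(t1=(483,207),t2=(603,247),t3=(646,132)).items(): print(n,P(*c,.096).round(4))
print('crank top',P(508,42,.146),'bottom',P(513,60,.102),'hub',P(564,178,.05),'sel',P(445,421,.089),'box',P(447,422,.05))
print('tray corners',[ray('top',u/1.25,v/1.25,.012).round(3) for u,v in((534,201),(619,206),(614,331),(529,325))])
print('tab?',P(497,62,.02))
E
python3 m1.py
```

```text
plate (array([ 0.60150443, -0.01328519]), np.float64(-17.42310333251953))
A [0.5118 0.2087] [0.5135 0.2122] [0.5134 0.2129]
B [0.4056 0.2272] [0.4058 0.2308] [0.4058 0.2309]
cup [0.4397 0.3545] [0.4401 0.3547] [0.4391 0.3639]
grn [0.3267 0.2528] [0.3256 0.2575] [0.3255 0.2579]
pur [0.6013 0.1938] [0.6049 0.1972] [0.6054 0.1984]
s1 [0.5741 0.0447] [(array([0.5742, 0.0488]), np.float64(-26.756145477294922)), (array([0.5741, 0.0448]), np.float64(-45.34977340698242))]
s2 [ 0.544  -0.0428] [(array([ 0.5452, -0.0463]), np.float64(-27.203338623046875)), (array([ 0.5441, -0.042 ]), np.float64(-45.704734802246094))]
s3 [ 0.6314 -0.0724] [(array([ 0.6323, -0.0759]), np.float64(-26.853008270263672)), (array([ 0.6314, -0.0717]), np.float64(-45.98003005981445))]
t1 [0.5742 0.045  0.096 ]
t2 [ 0.5461 -0.0404  0.096 ]
t3 [ 0.6292 -0.071   0.096 ]
crank top [0.68112718 0.02759112 0.146     ] bottom [0.67995472 0.02444697 0.102     ] hub [ 0.60380049 -0.01375721  0.05      ] sel [0.42249414 0.0703358  0.089     ] box [0.4224221  0.07088919 0.05      ]
tray corners [array([ 0.639, -0.218,  0.012]), array([ 0.63 , -0.378,  0.012]), array([ 0.395, -0.361,  0.012]), array([ 0.405, -0.205,  0.012])]
tab? [0.69972684 0.03752597 0.02      ]
```

Candidates (crop px): grey rings at (265,300) and (236,443) are the two sleeves (grey, open bore). (67,395) is the closed, wider cup, and the purple (288,182) and green (198,551) rings are excluded. The top and side fits agree on A≈(.5135,.2125) and B≈(.4058,.2308). The spindles are s1 (.574,.045), s2 (.544,-.042) and s3 (.6315,-.0717), and the crank is at about (.6795,.024).

Call:
move_arm(
  plan=[
    [0,0,0,0,0,0.6,1],
    [0,0,0,0,0,0.6,1],
    [0,0,0,0,0,0.6,1],
    [0,0,0,0,0,0.6,1],
    [0,0,0.529,0.5,-0.9,0.6,1],
    [0,0,0.529,0.5,-0.9,0.6,1],
    [0,0,0.529,0.5,-0.9,0.6,1],
    [0,0,0.529,0.5,-0.9,0.6,1],
    [0,0,0.529,0.5,-0.9,0.6,1],
    [0,0,0.529,0.5,-0.9,0.6,1],
    [0,0,0.529,0.5,-0.9,0.6,1],
    [0,0,0.529,0.5,-0.9,0.6,1],
  ],
  grip_force=20,
)

```text
clock: 1.3
tcp_pos: [0.4237, 0.3455, 0.4026]
ee_rot: [0.008, 3.142, -0.0]
wrist_force: [-1.0, 1.0, -0.3]
width: 0.0867
grasp_force: 0.0
```

Call:
move_arm(
  plan=[
    [0,0,0,0.299,-0.443,-0.3,1],
    [0,0,0,0.299,-0.443,-0.3,1],
    [0,0,0,0.299,-0.443,-0.3,1],
    [0,0,0,0.299,-0.443,-0.3,1],
    [0,0,0,0.299,-0.443,-1,1],
    [0,0,0,0.299,-0.443,-1,1],
    [0,0,0,0.299,-0.443,-1,1],
    [0,0,0,0.299,-0.443,-1,1],
    [0,0,0,0.299,-0.443,-1,1],
    [0,0,0,0.299,-0.443,-1,1],
    [0,0,0,0.299,-0.443,-1,1],
    [0,0,0,0.299,-0.443,-1,1],
  ],
)

```text
clock: 2.5
tcp_pos: [0.5141, 0.216, 0.1052]
ee_rot: [-0.0, 3.137, 0.004]
wrist_force: [0.3, -0.6, 0.1]
width: 0.0869
grasp_force: 0.0
```

Run:
```python
from fit import *
b=camera('side');a=camera('top');s=state();print(s['clock'],s['tcp_pos'],s['joint_pos'].round(2))
print(fit(b,'side',.5135,.2125,0,.04,.022))
save(np.hstack([b[120:260,180:380],a[150:290,140:340]]),'p1.png',s=2)
```

```text
2.6 [0.51363739 0.21544001 0.10479802] [-0.56  0.41  0.11  1.94 -0.06  0.79  1.16]
(array([0.5134375 , 0.21290625]), np.float64(-61.851959228515625))
```

View pics/p1.png

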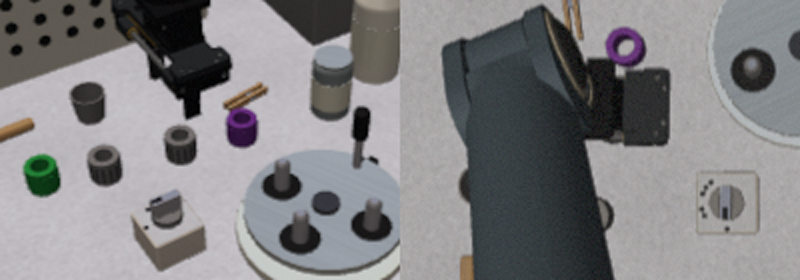

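Call:
move_arm(
  plan=[
    [0,0,0,0.0,-0.008,-0.15,1],
    [0,0,0,0.0,-0.008,-0.303,1],
    [0,0,0,0.0,-0.008,-0.303,1],
    [0,0,0,0.0,-0.008,-0.303,1],
    [0,0,0,0.0,-0.008,-0.303,-1],
    [0,0,0,0.0,-0.008,-0.303,-1],
    [0,0,0,0.0,-0.008,-0.303,-1],
    [0,0,0,0.0,-0.008,-0.303,-1],
    [0,0,0,0.0,-0.008,-0.303,-1],
    [0,0,0,0.0,-0.008,-0.303,-1],
  ],
)

```text
clock: 3.6
tcp_pos: [0.5124, 0.2122, 0.0119]
ee_rot: [0.0, 3.141, 0.0]
wrist_force: [0.0, -0.6, -0.2]
width: 0.047
grasp_force: 0.4
```

Run:
```python
from fit import *
b=camera('side');s=state();print(s['clock'],s['tcp_pos'],s['width'],s['grasp_force'])
```

```text
3.65 [0.51235258 0.21200107 0.01176861] 0.04348005955503468 20.556202474908787
```

Call:
move_arm(
  plan=[
    [0,0,0,0,0,0.467,-1],
    [0,0,0,0,0,0.467,-1],
    [0,0,0,0,0,0.467,-1],
    [0,0,0,0.103,-0.847,0.467,-1],
    [0,0,0,0.103,-0.847,0.467,-1],
    [0,0,0,0.103,-0.847,0.467,-1],
    [0,0,0,0.103,-0.847,0.467,-1],
    [0,0,0,0.103,-0.847,0.467,-1],
    [0,0,0,0.103,-0.847,0.467,-1],
    [0,0,0,0.103,-0.847,0.35,-1],
    [0,0,0,0.103,-0.847,0.35,-1],
    [0,0,0,0.103,-0.847,0.35,-1],
  ],
)

```text
clock: 4.85
tcp_pos: [0.5425, -0.0412, 0.1163]
ee_rot: [0.001, -3.139, -0.0]
wrist_force: [-0.5, -0.6, -0.2]
width: 0.0434
grasp_force: 20.0
```

Run:
```python
from fit import *
b=camera('side');s=state();p=s['tcp_pos'];print(s['clock'],p,s['width'],s['ee_rot'])
z=p[2]-.012
r=fit(b,'side',p[0]+.001,p[1],z,z+.04,.022);print(r)
a=np.load('side0.npy')
print([(fit(a,'side',x,y,.0525,.0535,.024)) for x,y in((.5444,-.042),(.5743,.045))])
b=b.copy()
for q in np.vstack([circ('side',*r[0],z,.022),circ('side',*r[0],z,.0125),circ('side',.5444,-.042,.096,.004),circ('side',.5444,-.042,.05,.01)]): cv2.circle(b,tuple(np.round(q).astype(int)),0,(255,0,0))
save(b,'p2.png',(270,140,420,280),4)
```

```text
4.9 [ 0.54342132 -0.04114792  0.11714263] 0.04306504821177802 [ 1.35254829e-03 -3.14156635e+00 -3.48196255e-04]
(array([ 0.54442327, -0.03806296]), np.float64(-13.399364471435547))
[(array([ 0.54297366, -0.04471117]), np.float64(-59.167118072509766)), (array([0.57243144, 0.04220746]), np.float64(-60.376373291015625))]
```

View pics/p2.png

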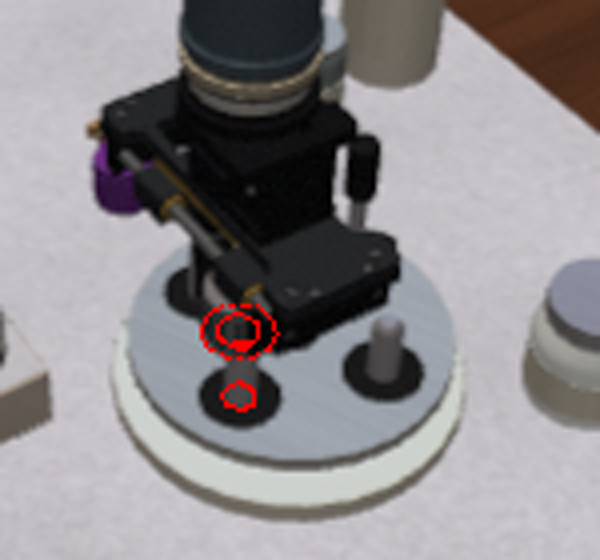

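Call:
move_arm(
  plan=[
    [0,0,0,0,-0.003,0,-1],
    [0,0,0,0,-0.003,-0.04,-1],
    [0,0,0,0,-0.003,-0.07,-1],
    [0,0,0,0,-0.003,-0.1,-1],
    [0,0,0,0,-0.003,-0.13,-1],
    [0,0,0,0,-0.003,-0.16,-1],
    [0,0,0,0,-0.003,-0.183,-1],
    [0,0,0,0,-0.003,-0.183,-1],
    [0,0,0,0,-0.003,-0.183,-1],
  ],
)

```text
clock: 5.8
tcp_pos: [0.5432, -0.0429, 0.0614]
ee_rot: [-0.001, -3.141, -0.0]
wrist_force: [0.1, -0.5, -0.8]
width: 0.0434
grasp_force: 20.0
```

Call:
move_arm(
  plan=[
    [0,0,0,0,0,0,0.5],
    [0,0,0,0,0,0,0.5],
    [0,0,0,0,0,0,0.5],
    [0,0,0,0,0,0.2,0.5],
    [0,0,0,0,0,0.4,0.5],
    [0,0,0,0,0,0.4,0.5],
    [0,0,0,-0.45,0.9,0.4,0.5],
    [0,0,0,-0.45,0.9,0.4,0.5],
    [0,0,0,-0.45,0.9,0.4,0.5],
    [0,0,0,-0.45,0.9,0.4,1],
    [0,0,0,-0.45,0.9,0.4,1],
    [0,0,0,-0.45,0.9,0.4,1],
  ],
)

```text
clock: 7.0
tcp_pos: [0.4079, 0.2271, 0.1822]
ee_rot: [0.001, 3.141, 0.001]
wrist_force: [0.5, 1.1, 0.9]
width: 0.0815
grasp_force: 0.0
```

Run:
```python
from fit import *
b=camera('side');a=camera('top');s=state();p=s['tcp_pos'];print(s['clock'],p,s['width'])
print(fit(b,'side',.4058,.2308,0,.04,.022),fit(b,'side',.5444,-.042,.05,.09,.022),fit(a,'top',.5444,-.042,.05,.09,.022))
save(np.hstack([b[120:260,180:380],a[150:290,160:360]]),'p3.png',s=2)
```

```text
7.1 [0.40551351 0.2321923  0.18211062] 0.08443610289652424
(array([0.40583069, 0.23132238]), np.float64(-59.48651123046875)) (array([ 0.54101719, -0.04553516]), np.float64(-35.558082580566406)) (array([ 0.54073691, -0.04344678]), np.float64(-28.018508911132812))
```

View pics/p3.png

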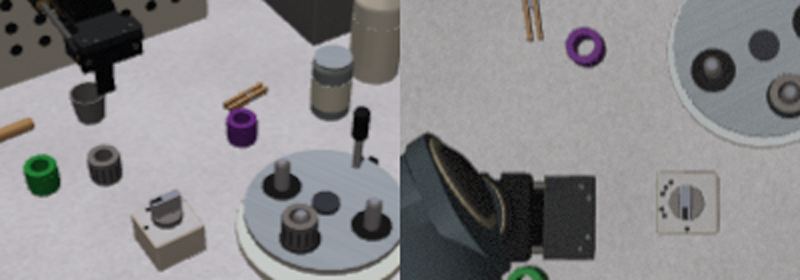

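Call:
move_arm(
  plan=[
    [0,0,0,0.0,-0.004,-0.15,1],
    [0,0,0,0.0,-0.004,-0.3,1],
    [0,0,0,0.0,-0.004,-0.45,1],
    [0,0,0,0.0,-0.004,-0.565,1],
    [0,0,0,0.0,-0.004,-0.565,1],
    [0,0,0,0.0,-0.004,-0.565,1],
    [0,0,0,0.0,-0.004,-0.565,-1],
    [0,0,0,0.0,-0.004,-0.565,-1],
    [0,0,0,0.0,-0.004,-0.565,-1],
    [0,0,0,0.0,-0.004,-0.565,-1],
    [0,0,0,0.0,-0.004,-0.565,-1],
    [0,0,0,0.0,-0.004,-0.565,-1],
  ],
)

```text
clock: 8.3
tcp_pos: [0.4093, 0.2246, 0.0125]
ee_rot: [0.0, 3.141, 0.001]
wrist_force: [0.5, 1.4, 0.9]
width: 0.047
grasp_force: 0.4
```

Run:
```python
from fit import *
for i in range(4):
  b=camera('side');s=state();p=s['tcp_pos'];print(s['clock'],p.round(4),s['width'].round(4),s['grasp_force'].round(1),s['qvel'].round(3),s['ee_rot'].round(3))
```

```text
Traceback (most recent call last):
AttributeError: 'float' object has no attribute 'round'
```

Run:
```python
from fit import *
for i in range(3):
  b=camera('side');s=state();p=s['tcp_pos'];print(s['clock'],p.round(4),s['width'],s['grasp_force'],s['qvel'].round(3),s['joint_pos'].round(3))
```

```text
8.4 [0.4093 0.2248 0.0125] 0.042638196009366594 20.000164232945533 [-0.     0.    -0.001 -0.     0.001  0.003  0.001] [-0.617  0.449  0.03   2.193 -0.028  0.499  1.005]
8.45 [0.4093 0.2248 0.0125] 0.04260555699342858 20.000353816190874 [ 0.001  0.001 -0.001  0.001  0.001  0.002 -0.   ] [-0.617  0.45   0.03   2.193 -0.028  0.499  1.005]
8.5 [0.4093 0.2248 0.0125] 0.04233318429362437 20.000359598321072 [ 0.001  0.    -0.001  0.     0.    -0.     0.001] [-0.617  0.45   0.03   2.193 -0.028  0.499  1.005]
```

Call:
move_arm(
  plan=[
    [0,0,0,0,0,0.467,-1],
    [0,0,0,0,0,0.467,-1],
    [0,0,0,0,0,0.467,-1],
    [0,0,0,0.561,-0.599,0.467,-1],
    [0,0,0,0.561,-0.599,0.467,-1],
    [0,0,0,0.561,-0.599,0.467,-1],
    [0,0,0,0.561,-0.599,0.467,-1],
    [0,0,0,0.561,-0.599,0.467,-1],
    [0,0,0,0.561,-0.599,0.467,-1],
    [0,0,0,0.561,-0.599,0.36,-1],
    [0,0,0,0.561,-0.599,0.36,-1],
    [0,0,0,0.561,-0.599,0.36,-1],
  ],
)

```text
clock: 9.7
tcp_pos: [0.5762, 0.045, 0.1196]
ee_rot: [0.001, -3.139, 0.0]
wrist_force: [0.3, 0.5, -0.5]
width: 0.0427
grasp_force: 20.0
```

Run:
```python
from fit import *
for i in range(4): b=camera('side')
s=state();p=s['tcp_pos'];print(s['clock'],p,s['width'])
z=p[2]-.0125
b=b.copy()
for dx,c in((-.0035,(255,0,0)),):
  for q in np.vstack([circ('side',p[0]+dx,p[1],z,.022),circ('side',p[0]+dx,p[1],z+.04,.022)]): cv2.circle(b,tuple(np.round(q).astype(int)),0,c)
for q in np.vstack([circ('side',.574,.0449,.086,.01),circ('side',.574,.0449,.05,.024)]): cv2.circle(b,tuple(np.round(q).astype(int)),0,(255,255,0))
save(b,'p4.png',(280,150,380,250),6)
```

```text
9.9 [0.577907   0.04510871 0.12148476] 0.04247849934725314
```

View pics/p4.png

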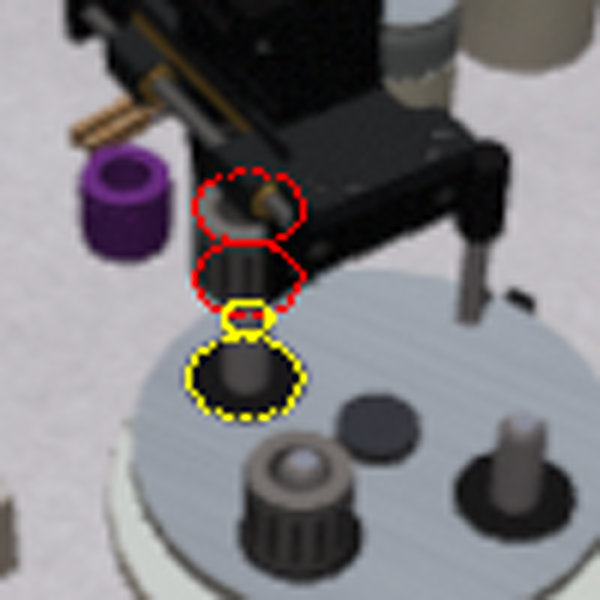

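Call:
move_arm(
  plan=[
    [0,0,0,-0.001,-0.001,-0.04,-1],
    [0,0,0,-0.001,-0.001,-0.07,-1],
    [0,0,0,-0.001,-0.001,-0.1,-1],
    [0,0,0,-0.001,-0.001,-0.13,-1],
    [0,0,0,-0.001,-0.001,-0.16,-1],
    [0,0,0,-0.001,-0.001,-0.185,-1],
    [0,0,0,-0.001,-0.001,-0.195,-1],
    [0,0,0,-0.001,-0.001,-0.195,-1],
    [0,0,0,-0.001,-0.001,-0.195,-1],
  ],
)

```text
clock: 10.8
tcp_pos: [0.5773, 0.0445, 0.0625]
ee_rot: [0.001, 3.141, 0.001]
wrist_force: [-1.5, 0.3, 4.7]
width: 0.0423
grasp_force: 20.0
```

Call:
move_arm(
  plan=[
    [0,0,0,0,0,0,0.5],
    [0,0,0,0,0,0,0.5],
    [0,0,0,0,0,0,0.5],
    [0,0,0,0,0,0.2,0.5],
    [0,0,0,0,0,0.4,0.5],
    [0,0,0,0,0,0.4,0.5],
    [0,0,0,-0.516,0.087,0.4,0.2],
    [0,0,0,-0.516,0.087,0.4,0.2],
    [0,0,0,-0.516,0.087,0.4,0.2],
    [0,0,0,-0.516,0.087,0.4,0.2],
    [0,0,0,-0.516,0.087,0.4,0.2],
    [0,0,0,-0.516,0.087,0.4,0.2],
  ],
)

```text
clock: 12.0
tcp_pos: [0.4238, 0.0705, 0.1823]
ee_rot: [0.001, 3.139, 0.001]
wrist_force: [0.3, 0.5, 0.0]
width: 0.0524
grasp_force: 0.0
```

Run:
```python
from fit import *
for i in range(4): b=camera('side')
s=state();p=s['tcp_pos'];print(s['clock'],p,s['width'],s['ee_rot'],s['joint_pos'].round(2))
save(b,'p5.png',(240,150,400,270),5)
```

```text
12.2 [0.42347791 0.07021402 0.18169079] 0.052398194893968304 [ 2.15431084e-03  3.14134961e+00 -3.24795122e-04] [-0.39  0.11  0.13  2.14 -0.02  0.89  1.33]
```

View pics/p5.png

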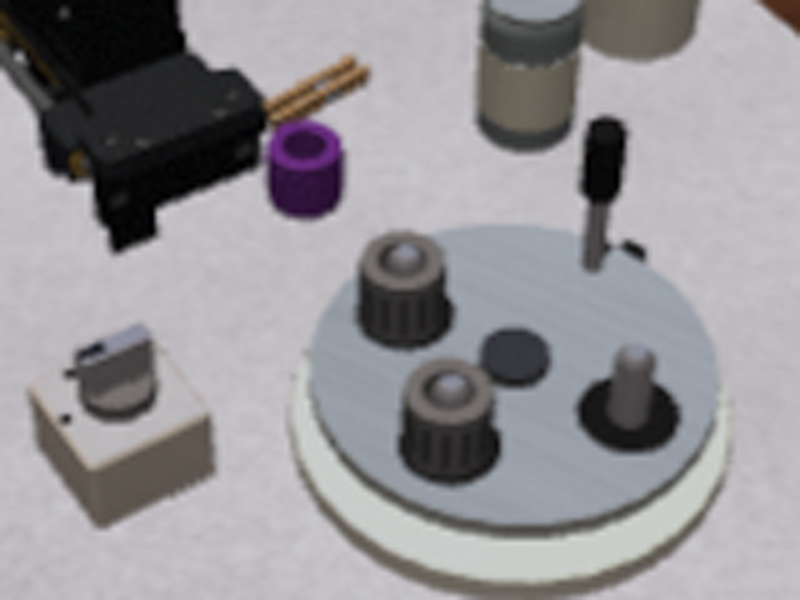

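Call:
move_arm(
  plan=[
    [0,0,0,-0.003,0.001,-0.15,0.2],
    [0,0,0,-0.003,0.001,-0.28,0.2],
    [0,0,0,-0.003,0.001,-0.386,0.2],
    [0,0,0,-0.003,0.001,-0.386,0.2],
    [0,0,0,-0.003,0.001,-0.386,-1],
    [0,0,0,-0.003,0.001,-0.386,-1],
    [0,0,0,-0.003,0.001,-0.386,-1],
    [0,0,0,-0.003,0.001,-0.386,-1],
    [0,0,0,-0.003,0.001,-0.386,-1],
    [0,0,0,-0.003,0.001,-0.386,-1],
    [0,0,0,-0.003,0.001,-0.386,-1],
  ],
  grip_force=15,
)

```text
clock: 13.3
tcp_pos: [0.4216, 0.0708, 0.0664]
ee_rot: [0.001, 3.141, 0.001]
wrist_force: [-1.9, 0.2, 5.0]
width: 0.0131
grasp_force: 15.0
```

Run:
```python
from fit import *
for i in range(2): b=camera('side')
s=state();print(s['clock'],s['tcp_pos'],s['width'],s['grasp_force'],s['wrist_force'])
```

```text
13.4 [0.42158907 0.07083415 0.06638175] 0.012926150559814406 15.000553439604118 [-1.86835963 -1.40172823  5.68565249]
```

Call:
move_arm(
  plan=[
    [0,0,0,0,0,0.004,-1],
    [0,0,-0.15,0,0,0.004,-1],
    [0,0,-0.3,0,0,0.004,-1],
    [0,0,-0.45,0,0,0.004,-1],
    [0,0,-0.6,0,0,0.004,-1],
    [0,0,-0.764,0,0,0.004,-1],
    [0,0,-0.764,0,0,0.004,-1],
  ],
)

```text
clock: 14.1
tcp_pos: [0.4217, 0.0713, 0.0666]
ee_rot: [0.928, 3.001, 0.0]
wrist_force: [4.0, 1.0, -12.1]
width: 0.0129
grasp_force: 15.0
```

Call:
move_arm(
  plan=[
    [0,0,-0.15,0,0,0,-1],
    [0,0,-0.3,0,0,0,-1],
    [0,0,-0.45,0,0,0,-1],
    [0,0,-0.6,0,0,0,-1],
    [0,0,-0.764,0,0,0,-1],
    [0,0,-0.764,0,0,0,-1],
    [0,0,-0.764,0,0,0,-1],
    [0,0,-0.764,0,0,0,-1],
    [0,0,-0.764,0,0,0,-1],
  ],
)

```text
clock: 15.0
tcp_pos: [0.4221, 0.0716, 0.0666]
ee_rot: [1.769, 2.595, 0.002]
wrist_force: [5.3, 2.6, -14.4]
width: 0.013
grasp_force: 15.0
```

Call:
move_arm(
  plan=[
    [0,0,0,0,0,0,0.2],
    [0,0,0,0,0,0,0.2],
    [0,0,0,0,0,0,0.2],
    [0,0,0,0,0,0.2,0.2],
    [0,0,0,0,0,0.47,0.2],
    [0,0,0,0,0,0.47,0.2],
    [0,0,0,0,0,0.47,0.2],
    [0,0,0,0.4,-0.08,0.47,0.2],
    [0,0,0,0.4,-0.08,0.47,0.2],
    [0,0,0,0.4,-0.08,0.47,0.2],
  ],
)

```text
clock: 16.0
tcp_pos: [0.5443, 0.0455, 0.2079]
ee_rot: [1.774, 2.59, -0.0]
wrist_force: [-1.3, -0.3, -0.8]
width: 0.0518
grasp_force: 0.0
```

Call:
move_arm(
  plan=[
    [0,0,0,0.458,-0.079,0,0.2],
    [0,0,0,0.458,-0.079,0,0.2],
    [0,0,0,0.458,-0.079,0,0.2],
    [0,0,0,0.458,-0.079,0,0.2],
    [0,0,0,0.458,-0.079,0,0.2],
    [0,0,0,0.458,-0.079,0,0.2],
    [0,0,0,0.458,-0.079,0,0.2],
  ],
)

```text
clock: 16.7
tcp_pos: [0.6775, 0.0235, 0.2084]
ee_rot: [-1.773, -2.592, -0.001]
wrist_force: [-0.2, 0.3, -0.1]
width: 0.0522
grasp_force: 0.0
```

Run:
```python
from fit import *
a=camera('top')
for i in range(2): b=camera('side')
s=state();p=s['tcp_pos'];print(s['clock'],p,s['width'],s['ee_rot'],s['wrist_force'],s['joint_pos'].round(2))
save(np.hstack([b[140:260,240:400],a[170:290,220:380]]),'p6.png',s=2.5)
```

```text
16.85 [0.67811708 0.02353589 0.20873815] 0.05211670332797777 [-1.77349402e+00 -2.59297971e+00 -1.40264121e-03] [-0.12304649  0.49021032 -0.05375092] [-0.45  0.52  0.52  1.56 -0.28  1.13  0.51]
```

View pics/p6.png

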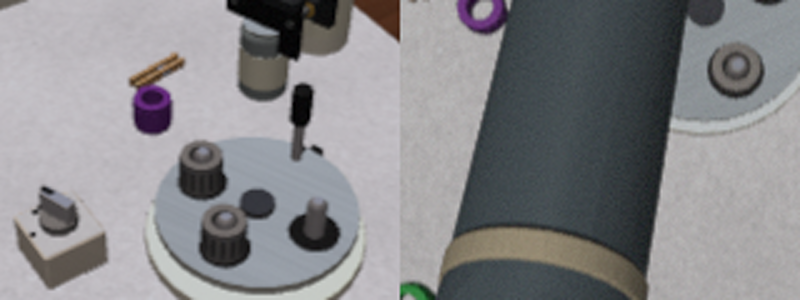

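Call:
move_arm(
  plan=[
    [0,0,0,0.004,0.001,-0.15,0.2],
    [0,0,0,0.004,0.001,-0.25,0.2],
    [0,0,0,0.004,0.001,-0.32,0.2],
    [0,0,0,0.004,0.001,-0.32,0.2],
    [0,0,0,0.004,0.001,-0.32,-1],
    [0,0,0,0.004,0.001,-0.32,-1],
    [0,0,0,0.004,0.001,-0.32,-1],
    [0,0,0,0.004,0.001,-0.32,-1],
    [0,0,0,0.004,0.001,-0.32,-1],
    [0,0,0,0.004,0.001,-0.32,-1],
  ],
  grip_force=20,
)

```text
clock: 17.85
tcp_pos: [0.6794, 0.0229, 0.113]
ee_rot: [-1.774, -2.591, 0.001]
wrist_force: [-3.9, -0.2, 6.4]
width: 0.0214
grasp_force: 20.0
```

Run:
```python
from fit import *
b=camera('side')
s=state();p=s['tcp_pos'];print(s['clock'],p,s['width'],s['ee_rot'],s['wrist_force'],s['joint_pos'].round(2))
c=np.array([.6028,-.0135]);d=p[:2]-c;print(np.hypot(*d),np.degrees(np.arctan2(d[1],d[0])))
ph=np.arctan2(d[1],d[0]);r=.085
pts=[c+r*np.array([np.cos(ph-k*np.pi/18),np.sin(ph-k*np.pi/18)]) for k in range(37)]
pts[0]=p[:2]
for j in range(3):
  print(', '.join('[0, 0, 0, %.3f, %.3f, 0, -1]'%tuple((pts[j*12+k]-(pts[j*12] if j else c+r*d/np.hypot(*d)))/.3) for k in range(1,13)))
```

```text
17.9 [0.67934999 0.02292939 0.11300414] 0.021366338204561984 [-1.77423774e+00 -2.59141772e+00  8.06395374e-04] [-5.11320879  0.13810992  6.56085635] [-0.42  0.62  0.48  1.65 -0.33  0.96  0.55]
0.08477618185936073 25.44932103365982
[0, 0, 0, 0.017, -0.046, 0, -1], [0, 0, 0, 0.026, -0.095, 0, -1], [0, 0, 0, 0.027, -0.144, 0, -1], [0, 0, 0, 0.018, -0.193, 0, -1], [0, 0, 0, 0.002, -0.239, 0, -1], [0, 0, 0, -0.022, -0.282, 0, -1], [0, 0, 0, -0.054, -0.321, 0, -1], [0, 0, 0, -0.092, -0.353, 0, -1], [0, 0, 0, -0.134, -0.378, 0, -1], [0, 0, 0, -0.180, -0.395, 0, -1], [0, 0, 0, -0.229, -0.404, 0, -1], [0, 0, 0, -0.278, -0.404, 0, -1]
[0, 0, 0, -0.049, 0.008, 0, -1], [0, 0, 0, -0.095, 0.025, 0, -1], [0, 0, 0, -0.138, 0.049, 0, -1], [0, 0, 0, -0.176, 0.081, 0, -1], [0, 0, 0, -0.208, 0.118, 0, -1], [0, 0, 0, -0.233, 0.161, 0, -1], [0, 0, 0, -0.251, 0.207, 0, -1], [0, 0, 0, -0.260, 0.256, 0, -1], [0, 0, 0, -0.260, 0.305, 0, -1], [0, 0, 0, -0.252, 0.354, 0, -1], [0, 0, 0, -0.235, 0.400, 0, -1], [0, 0, 0, -0.211, 0.443, 0, -1]
[0, 0, 0, 0.031, 0.038, 0, -1], [0, 0, 0, 0.069, 0.070, 0, -1], [0, 0, 0, 0.112, 0.095, 0, -1], [0, 0, 0, 0.158, 0.112, 0, -1], [0, 0, 0, 0.206, 0.121, 0, -1], [0, 0, 0, 0.256, 0.122, 0, -1], [0, 0, 0, 0.305, 0.114, 0, -1], [0, 0, 0, 0.351, 0.097, 0, -1], [0, 0, 0, 0.394, 0.073, 0, -1], [0, 0, 0, 0.432, 0.041, 0, -1], [0, 0, 0, 0.464, 0.004, 0, -1], [0, 0, 0, 0.489, -0.039, 0, -1]
```

Call:
move_arm(
  plan=[
    [0,0,0,0.017,-0.046,0,-1],
    [0,0,0,0.026,-0.095,0,-1],
    [0,0,0,0.027,-0.144,0,-1],
    [0,0,0,0.018,-0.193,0,-1],
    [0,0,0,0.002,-0.239,0,-1],
    [0,0,0,-0.022,-0.282,0,-1],
    [0,0,0,-0.054,-0.321,0,-1],
    [0,0,0,-0.092,-0.353,0,-1],
    [0,0,0,-0.134,-0.378,0,-1],
    [0,0,0,-0.18,-0.395,0,-1],
    [0,0,0,-0.229,-0.404,0,-1],
    [0,0,0,-0.278,-0.404,0,-1],
  ],
)

```text
clock: 19.1
tcp_pos: [0.597, -0.099, 0.113]
ee_rot: [1.773, 2.589, 0.002]
wrist_force: [2.9, 2.2, 4.6]
width: 0.0214
grasp_force: 20.0
```

Call:
move_arm(
  plan=[
    [0,0,0,-0.049,0.008,0,-1],
    [0,0,0,-0.095,0.025,0,-1],
    [0,0,0,-0.138,0.049,0,-1],
    [0,0,0,-0.176,0.081,0,-1],
    [0,0,0,-0.208,0.118,0,-1],
    [0,0,0,-0.233,0.161,0,-1],
    [0,0,0,-0.251,0.207,0,-1],
    [0,0,0,-0.26,0.256,0,-1],
    [0,0,0,-0.26,0.305,0,-1],
    [0,0,0,-0.252,0.354,0,-1],
    [0,0,0,-0.235,0.4,0,-1],
    [0,0,0,-0.211,0.443,0,-1],
  ],
)

```text
clock: 20.3
tcp_pos: [0.5328, 0.0342, 0.1129]
ee_rot: [1.775, 2.591, -0.001]
wrist_force: [-0.5, -2.6, 9.0]
width: 0.0217
grasp_force: 20.0
```

Call:
move_arm(
  plan=[
    [0,0,0,0.031,0.038,0,-1],
    [0,0,0,0.069,0.07,0,-1],
    [0,0,0,0.112,0.095,0,-1],
    [0,0,0,0.158,0.112,0,-1],
    [0,0,0,0.206,0.121,0,-1],
    [0,0,0,0.256,0.122,0,-1],
    [0,0,0,0.305,0.114,0,-1],
    [0,0,0,0.351,0.097,0,-1],
    [0,0,0,0.394,0.073,0,-1],
    [0,0,0,0.432,0.041,0,-1],
    [0,0,0,0.464,0.004,0,-1],
    [0,0,0,0.489,-0.039,0,-1],
  ],
)

```text
clock: 21.5
tcp_pos: [0.6792, 0.0231, 0.1129]
ee_rot: [-1.773, -2.592, 0.001]
wrist_force: [-4.0, 0.4, 9.4]
width: 0.0213
grasp_force: 20.0
```

Run:
```python
from fit import *
for i in range(4):b=camera('side')
s=state();p=s['tcp_pos'];print(s['clock'],p,s['width'],s['wrist_force'])
c=np.array([.6028,-.0135]);d=p[:2]-c;print(np.hypot(*d),np.degrees(np.arctan2(d[1],d[0])))
save(b,'p7.png',(240,140,400,260),4)
```

```text
21.7 [0.68012952 0.02116113 0.11294074] 0.02117187356357022 [-0.69260034 -1.50256903  6.96134072]
0.08474224595047421 24.143182369739925
```

View pics/p7.png

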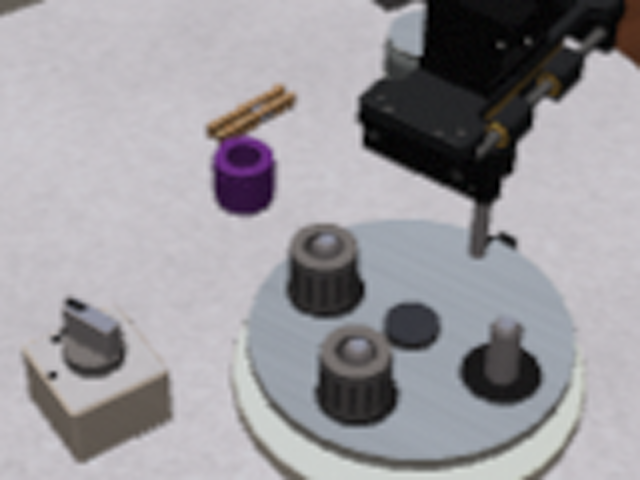

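Call:
move_arm(
  plan=[
    [0,0,0,0,0,0,0.2],
    [0,0,0,0,0,0,0.2],
    [0,0,0,0,0,0,0.2],
    [0,0,0,0,0,0.15,0.2],
    [0,0,0,0,0,0.32,0.2],
    [0,0,0,0,0,0.32,0.2],
    [0,0,0,-0.859,0.167,0.32,0.2],
    [0,0,0,-0.859,0.167,0.32,0.2],
    [0,0,0,-0.859,0.167,0.32,0.2],
    [0,0,0,-0.859,0.167,0.32,0.2],
    [0,0,0,-0.859,0.167,0.32,0.2],
    [0,0,0,-0.859,0.167,0.32,0.2],
  ],
)

```text
clock: 22.9
tcp_pos: [0.4163, 0.0742, 0.2067]
ee_rot: [-1.766, -2.592, 0.003]
wrist_force: [0.5, -0.5, -1.0]
width: 0.0521
grasp_force: 0.0
```

Run:
```python
from fit import *
for i in range(6):b=camera('side')
s=state();p=s['tcp_pos'];print(s['clock'],p,s['width'],s['wrist_force'],s['ee_rot'])
```

```text
23.2 [0.42400525 0.07314787 0.20836909] 0.0520100893289534 [-0.51258165 -0.30745986  0.29508405] [1.77517994e+00 2.59006998e+00 4.27305635e-04]
```

Call:
move_arm(
  plan=[
    [0,0,0,-0.006,-0.006,-0.15,0.2],
    [0,0,0,-0.006,-0.006,-0.3,0.2],
    [0,0,0,-0.006,-0.006,-0.4,0.2],
    [0,0,0,-0.006,-0.006,-0.47,0.2],
    [0,0,0,-0.006,-0.006,-0.47,0.2],
    [0,0,0,-0.006,-0.006,-0.47,-1],
    [0,0,0,-0.006,-0.006,-0.47,-1],
    [0,0,0,-0.006,-0.006,-0.47,-1],
    [0,0,0,-0.006,-0.006,-0.47,-1],
    [0,0,0,-0.006,-0.006,-0.47,-1],
    [0,0,0,-0.006,-0.006,-0.47,-1],
  ],
  grip_force=15,
)

```text
clock: 24.3
tcp_pos: [0.4219, 0.0723, 0.0678]
ee_rot: [1.773, 2.591, 0.005]
wrist_force: [1.0, 1.2, -5.6]
width: 0.0127
grasp_force: 15.0
```

Call:
move_arm(
  plan=[
    [0,0,0.15,0,0,0,-1],
    [0,0,0.3,0,0,0,-1],
    [0,0,0.45,0,0,0,-1],
    [0,0,0.6,0,0,0,-1],
    [0,0,0.764,0,0,0,-1],
    [0,0,0.764,0,0,0,-1],
  ],
)

```text
clock: 24.9
tcp_pos: [0.4212, 0.0717, 0.0677]
ee_rot: [0.929, 3.0, 0.002]
wrist_force: [0.0, 0.4, 4.2]
width: 0.0129
grasp_force: 15.0
```

Call:
move_arm(
  plan=[
    [0,0,0.15,0,0,0,-1],
    [0,0,0.3,0,0,0,-1],
    [0,0,0.45,0,0,0,-1],
    [0,0,0.6,0,0,0,-1],
    [0,0,0.764,0,0,0,-1],
    [0,0,0.764,0,0,0,-1],
    [0,0,0.764,0,0,0,-1],
    [0,0,0.764,0,0,0,-1],
    [0,0,0.764,0,0,0,-1],
  ],
)

```text
clock: 25.8
tcp_pos: [0.4209, 0.0709, 0.0677]
ee_rot: [0.006, 3.141, -0.001]
wrist_force: [0.2, -2.6, 6.6]
width: 0.0125
grasp_force: 15.0
```

Call:
move_arm(
  plan=[
    [0,0,0,0,0,0,0.2],
    [0,0,0,0,0,0,0.2],
    [0,0,0,0,0,0,0.2],
    [0,0,0,0,0,0.2,0.2],
    [0,0,0,0,0,0.4,0.2],
    [0,0,0,0,0,0.4,0.5],
    [0,0,0,0,0,0.4,0.5],
    [0,0,0,0,0,0.4,0.5],
  ],
)

```text
clock: 26.6
tcp_pos: [0.42, 0.0717, 0.1868]
ee_rot: [-0.001, -3.141, -0.0]
wrist_force: [-1.5, 0.3, -0.5]
width: 0.0633
grasp_force: 0.0
```

Run:
```python
from fit import *
a=camera('top')
for i in range(2):b=camera('side')
s=state();p=s['tcp_pos'];print(s['clock'],p,s['width'],s['wrist_force'],s['ee_rot'])
for x,y in((.5762,.0458),(.5435,-.0401)):
  print(fit(b,'side',x,y,.055,.09,.022),fit(a,'top',x,y,.0895,.09,.022))
print(fit(a,'top',.6300,-.0728,.05,.0505,.024))
save(np.hstack([b[140:260,240:400],a[80:200,260:420]]),'p8.png',s=2.5)
```

```text
26.75 [0.41926511 0.07139949 0.18566805] 0.064789517450148 [-0.39001729 -0.03367178 -0.56275589] [-6.37872972e-04 -3.13828221e+00  1.58509506e-03]
(array([0.56978426, 0.0394094 ]), np.float64(-44.09474182128906)) (array([0.56701836, 0.04163887]), np.float64(-25.67400360107422))
(array([ 0.53794293, -0.04730309]), np.float64(-40.008262634277344)) (array([ 0.53530768, -0.04069299]), np.float64(-22.245933532714844))
(array([ 0.62990862, -0.07276861]), np.float64(-50.51194763183594))
```

View pics/p8.png

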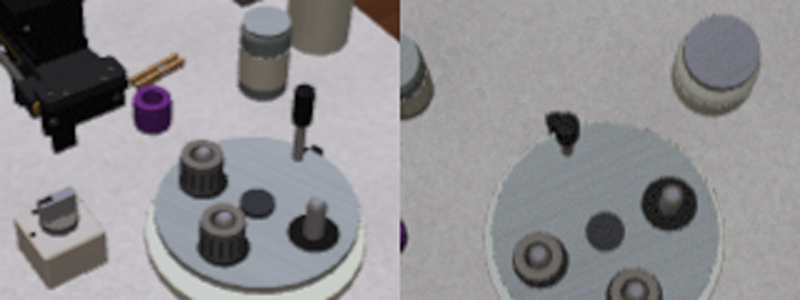

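Call:
move_arm(
  plan=[
    [0,0,0,0.414,-0.372,0,0.5],
    [0,0,0,0.414,-0.372,0,0.5],
    [0,0,0,0.414,-0.372,0,0.5],
    [0,0,0,0.414,-0.372,0,0.5],
    [0,0,0,0.414,-0.372,0,0.5],
    [0,0,0,0.414,-0.372,-0.1,0.5],
    [0,0,0,0.414,-0.372,-0.2,0.5],
    [0,0,0,0.414,-0.372,-0.2,0.5],
    [0,0,0,0.414,-0.372,-0.2,0.5],
    [0,0,0,0.414,-0.372,-0.2,0.5],
  ],
)

```text
clock: 27.75
tcp_pos: [0.5452, -0.0393, 0.1285]
ee_rot: [-0.001, 3.14, 0.001]
wrist_force: [0.5, -0.8, 1.2]
width: 0.0653
grasp_force: 0.0
```

Call:
move_arm(
  plan=[
    [0,0,0,-0.005,-0.003,-0.1,0.5],
    [0,0,0,-0.005,-0.003,-0.18,0.5],
    [0,0,0,-0.005,-0.003,-0.217,0.5],
    [0,0,0,-0.005,-0.003,-0.217,0.5],
    [0,0,0,-0.005,-0.003,-0.217,-1],
    [0,0,0,-0.005,-0.003,-0.217,-1],
    [0,0,0,-0.005,-0.003,-0.217,-1],
    [0,0,0,-0.005,-0.003,-0.217,-1],
    [0,0,0,-0.005,-0.003,-0.217,-1],
    [0,0,0,-0.005,-0.003,-0.217,-1],
  ],
  grip_force=20,
)

```text
clock: 28.75
tcp_pos: [0.5437, -0.0409, 0.0629]
ee_rot: [0.001, 3.14, 0.0]
wrist_force: [-0.6, -0.5, 5.8]
width: 0.0435
grasp_force: 20.0
```

Call:
move_arm(
  plan=[
    [0,0,0,0,0,0.05,-1],
    [0,0,0,0,0,0.12,-1],
    [0,0,0,0,0,0.19,-1],
    [0,0,0,0,0,0.26,-1],
    [0,0,0,0,0,0.33,-1],
    [0,0,0,0,0,0.33,-1],
  ],
)

```text
clock: 29.35
tcp_pos: [0.5449, -0.041, 0.1635]
ee_rot: [0.001, 3.136, 0.0]
wrist_force: [0.3, -0.3, -0.6]
width: 0.0434
grasp_force: 20.0
```

Call:
move_arm(
  plan=[
    [0,0,0,0.067,-0.813,0,-1],
    [0,0,0,0.067,-0.813,0,-1],
    [0,0,0,0.067,-0.813,0,-1],
    [0,0,0,0.067,-0.813,0,-1],
    [0,0,0,0.067,-0.813,0,-1],
    [0,0,0,0.067,-0.813,0,-1],
    [0,0,0,0.067,-0.813,-0.15,-1],
    [0,0,0,0.067,-0.813,-0.3,-1],
    [0,0,0,0.067,-0.813,-0.4,-1],
    [0,0,0,0.067,-0.813,-0.47,-1],
    [0,0,0,0.067,-0.813,-0.47,-1],
    [0,0,0,0.067,-0.813,-0.47,-1],
  ],
)

```text
clock: 30.55
tcp_pos: [0.5624, -0.284, 0.0187]
ee_rot: [-0.0, -3.139, -0.002]
wrist_force: [-1.3, -0.6, -0.6]
width: 0.0432
grasp_force: 20.0
```

Call:
move_arm(
  plan=[
    [0,0,0,0,0,-0.007,-1],
    [0,0,0,0,0,-0.014,-1],
    [0,0,0,0,0,-0.014,-1],
  ],
)

```text
clock: 30.85
tcp_pos: [0.5632, -0.2846, 0.016]
ee_rot: [0.0, 3.142, 0.0]
wrist_force: [0.1, 0.4, -1.0]
width: 0.0435
grasp_force: 20.0
```

Call:
move_arm(
  plan=[
    [0,0,0,0,0,-0.004,-1],
    [0,0,0,0,0,-0.007,-1],
    [0,0,0,0,0,-0.007,-1],
  ],
)

```text
clock: 31.15
tcp_pos: [0.5636, -0.2848, 0.0143]
ee_rot: [0.0, 3.141, 0.0]
wrist_force: [-0.1, -0.0, 2.4]
width: 0.0434
grasp_force: 20.0
```

Call:
move_arm(
  plan=[
    [0,0,0,0,0,0,0.5],
    [0,0,0,0,0,0,0.5],
    [0,0,0,0,0,0,0.5],
    [0,0,0,0,0,0.15,0.5],
    [0,0,0,0,0,0.3,0.5],
    [0,0,0,0,0,0.45,0.5],
    [0,0,0,0,0,0.48,0.5],
    [0,0,0,0.02,0.6,0.48,0.5],
    [0,0,0,0.02,0.6,0.48,0.5],
    [0,0,0,0.02,0.6,0.48,0.5],
    [0,0,0,0.02,0.6,0.48,0.5],
    [0,0,0,0.02,0.6,0.48,0.5],
  ],
)

```text
clock: 32.35
tcp_pos: [0.5693, -0.098, 0.1568]
ee_rot: [0.014, -3.14, -0.005]
wrist_force: [0.2, 0.4, -0.1]
width: 0.0652
grasp_force: 0.0
```

Call:
move_arm(
  plan=[
    [0,0,0,0.022,0.502,0,0.5],
    [0,0,0,0.022,0.502,0,0.5],
    [0,0,0,0.022,0.502,0,0.5],
    [0,0,0,0.022,0.502,0,0.5],
    [0,0,0,0.022,0.502,-0.1,0.5],
    [0,0,0,0.022,0.502,-0.1,0.5],
    [0,0,0,0.022,0.502,-0.1,0.5],
    [0,0,0,0.022,0.502,-0.1,0.5],
  ],
)

```text
clock: 33.15
tcp_pos: [0.5765, 0.0448, 0.1286]
ee_rot: [0.003, 3.14, -0.0]
wrist_force: [0.3, -0.8, 0.3]
width: 0.0656
grasp_force: 0.0
```

Run:
```python
from fit import *
a=camera('top');b=camera('side');s=state();print(s['clock'],s['tcp_pos'],s['wrist_force'])
print(fit(a,'top',.564,-.285,.002,.042,.022),fit(b,'side',.564,-.285,.002,.042,.022))
save(np.hstack([b[140:380,260:460],a[100:340,280:480]]),'p9.png',s=2)
```

```text
33.25 [0.57656995 0.04522956 0.12879797] [ 0.70698452  0.04778071 -0.05062019]
(array([ 0.56238885, -0.2839639 ]), np.float64(-34.964881896972656)) (array([ 0.56442843, -0.28189411]), np.float64(-44.5892333984375))
```

View pics/p9.png

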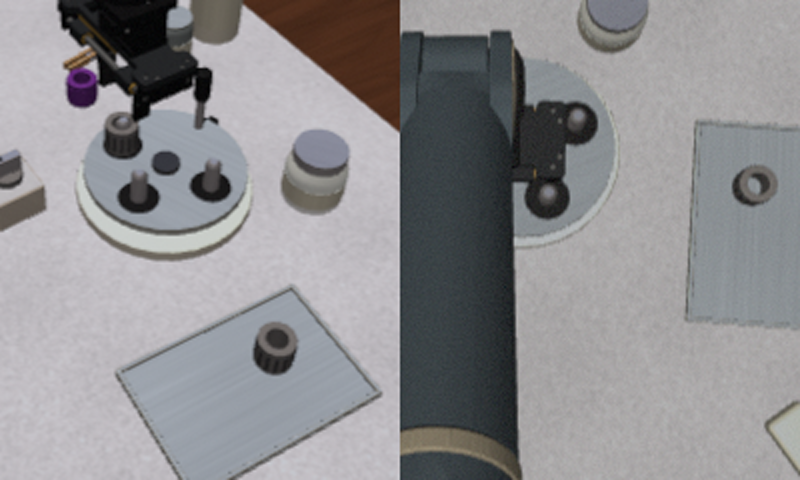

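Call:
move_arm(
  plan=[
    [0,0,0,0,0.002,-0.1,0.5],
    [0,0,0,0,0.002,-0.18,0.5],
    [0,0,0,0,0.002,-0.219,0.5],
    [0,0,0,0,0.002,-0.219,0.5],
    [0,0,0,0,0.002,-0.219,-1],
    [0,0,0,0,0.002,-0.219,-1],
    [0,0,0,0,0.002,-0.219,-1],
    [0,0,0,0,0.002,-0.219,-1],
    [0,0,0,0,0.002,-0.219,-1],
    [0,0,0,0,0.002,-0.219,-1],
  ],
)

```text
clock: 34.25
tcp_pos: [0.5765, 0.046, 0.063]
ee_rot: [0.001, 3.14, -0.0]
wrist_force: [-0.9, -1.9, 5.3]
width: 0.0429
grasp_force: 20.0
```

Call:
move_arm(
  plan=[
    [0,0,0,0,0,0.05,-1],
    [0,0,0,0,0,0.12,-1],
    [0,0,0,0,0,0.19,-1],
    [0,0,0,0,0,0.26,-1],
    [0,0,0,0,0,0.33,-1],
    [0,0,0,0,0,0.33,-1],
  ],
)

```text
clock: 34.85
tcp_pos: [0.5775, 0.0472, 0.1645]
ee_rot: [0.0, 3.136, 0.003]
wrist_force: [0.3, 0.6, -1.2]
width: 0.0429
grasp_force: 20.0
```

Call:
move_arm(
  plan=[
    [0,0,0,-0.2,-0.6,0,-1],
    [0,0,0,-0.2,-0.6,0,-1],
    [0,0,0,-0.2,-0.6,0,-1],
    [0,0,0,-0.2,-0.6,0,-1],
    [0,0,0,-0.2,-0.6,0,-1],
  ],
)

```text
clock: 35.35
tcp_pos: [0.5125, -0.1399, 0.1608]
ee_rot: [-0.017, -3.139, 0.003]
wrist_force: [0.1, -0.4, -0.9]
width: 0.043
grasp_force: 20.0
```

Call:
move_arm(
  plan=[
    [0,0,0,-0.175,-0.507,0,-1],
    [0,0,0,-0.175,-0.507,0,-1],
    [0,0,0,-0.175,-0.507,0,-1],
    [0,0,0,-0.175,-0.507,0,-1],
    [0,0,0,-0.175,-0.507,-0.15,-1],
    [0,0,0,-0.175,-0.507,-0.3,-1],
    [0,0,0,-0.175,-0.507,-0.4,-1],
    [0,0,0,-0.175,-0.507,-0.475,-1],
    [0,0,0,-0.175,-0.507,-0.475,-1],
    [0,0,0,-0.175,-0.507,-0.475,-1],
    [0,0,0,-0.175,-0.507,-0.475,-1],
  ],
)

```text
clock: 36.45
tcp_pos: [0.4639, -0.2851, 0.019]
ee_rot: [-0.001, 3.141, 0.001]
wrist_force: [-0.9, 0.9, -0.7]
width: 0.0424
grasp_force: 20.0
```

Call:
move_arm(
  plan=[
    [0,0,0,0,0,-0.007,-1],
    [0,0,0,0,0,-0.013,-1],
    [0,0,0,0,0,-0.016,-1],
    [0,0,0,0,0,-0.016,-1],
    [0,0,0,0,0,-0.016,-1],
  ],
)

```text
clock: 36.95
tcp_pos: [0.4635, -0.2856, 0.0139]
ee_rot: [0.001, 3.141, 0.0]
wrist_force: [-0.0, 0.2, -0.4]
width: 0.0427
grasp_force: 20.0
```

Call:
move_arm(
  plan=[
    [0,0,0,0,0,0,0.5],
    [0,0,0,0,0,0,0.5],
    [0,0,0,0,0,0,0.5],
    [0,0,0,0,0,0.15,0.5],
    [0,0,0,0,0,0.3,0.5],
    [0,0,0,0,0,0.45,0.5],
    [0,0,0,0,0,0.6,0.5],
    [0,0,0,0,0.4,0.6,0.5],
    [0,0,0,0,0.8,0.6,0.5],
    [0,0,0,0,0.8,0.6,0.5],
    [0,0,0,0,0.8,0.6,0.5],
    [0,0,0,0,0.8,0.6,0.5],
  ],
)

```text
clock: 38.15
tcp_pos: [0.4629, -0.0428, 0.194]
ee_rot: [-0.003, 3.141, 0.001]
wrist_force: [-0.0, -0.1, 0.2]
width: 0.065
grasp_force: 0.0
```

Run:
```python
from fit import *
for i in range(4):b=camera('side')
a=camera('top');s=state();print(s['clock'],s['tcp_pos'],s['wrist_force'])
print(fit(a,'top',.464,-.285,.002,.042,.022),fit(a,'top',.564,-.285,.002,.042,.022))
save(np.hstack([b[140:380,240:460],a[80:320,280:500]]),'p10.png',s=1.8)
```

```text
38.4 [ 0.46327532 -0.04648532  0.19382823] [ 0.10450755 -0.16755205  0.11794228]
(array([ 0.46181683, -0.28479504]), np.float64(-33.513282775878906)) (array([ 0.56273798, -0.28417313]), np.float64(-34.083831787109375))
```

View pics/p10.png

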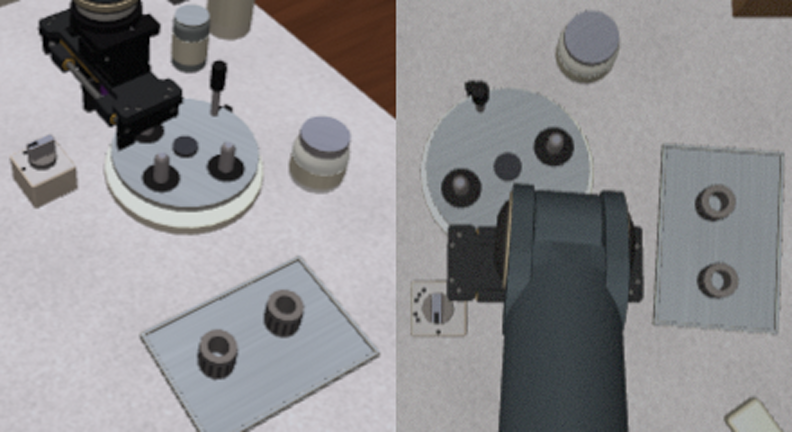

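Both sleeves stand upright in the tray, the selector points at the one-dot mark and the crank is at the tab. The gripper touches nothing.

```bash
python3 -c "
from h import *
print(hand_in())"
```

```text
the job is handed in; nothing more can be done
None
```

I handed the job in at about 38 s: both sleeves present were seated, spun one full clockwise turn with the brake released, and stood upright in the tray with the brake back on and the crank at the index tab. `hand_in()` returned no verdict, so this rests on my last camera check.

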